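# Wind back the sev press and draw out its barrel

## Task

Wind the sev press's crank back, anticlockwise seen from above, until the drag of the piston in the barrel suddenly falls away, then stop within the next half turn or so, before the piston comes up hard under the bridge. Then draw the barrel out on its slide by the black pull knob, all the way to the stop, so that it can be refilled. Leave the plate, the tumbler and the two bowls as they stand.

Things in the scene. Friction and masses are not known exactly. Their poses are not given: they have to be found in the camera images.
- press: Hand press for making sev, bolted to the granite table: grey C-frame 207 mm high on a base 220 x 150 x 12 mm, its column at the back (local +x, 71 to 105 mm from the screw axis), a bridge over a steel barrel. Origin: on the table straight under the vertical screw axis; z up; local -x is the front, the way the barrel slide draws out. It does not move.
- bridge: The grey arm from the column over the barrel, part of the fixed frame, 175 to 207 mm above the table at its round boss (46 mm across) on the screw axis. Origin and axes as the press. A piston wound too far jams under the boss; it must not press there with more than 60 N, which some 8 N at the crank grip will do.
- screw: The screw's head: dark hub 28 mm across, 36 mm above and 8 mm below the top of the flat steel crank arm. Origin: on the screw axis at the top of the arm (224 mm above the table at crank angle 0); x points along the arm to the grip, z up. It rises 8 mm per turn anticlockwise. Below hangs a piston 50 mm across, 10 mm thick, hidden in the barrel.
- crank (a joint): Crank angle, rad, growing anticlockwise from above; starts at 0 to 4.5, stays where left. In the barrel the piston drags with 10 to 12 N at the grip; as it leaves the mouth this falls to about 1 N. About 0.8 turn later it jams under the bridge, so stop a quarter to half a turn after the drop. How deep the spindle sits in the hub varies unseen by 19 mm: the drop comes after 0.8 to 4 turns.
- grip_mid (a point): Middle of the crank's upright black grip: a cylinder 22 mm across, 42 mm high, spinning freely on its pin 60 mm from the screw axis. The point lies on the pin, 25 mm above the top of the arm (grip's lower end 4 mm, top 46 mm above it). It can be pinched from above with the fingers kept at one heading while the crank goes round.
- barrel: Upright open steel barrel, 62 mm across, 76 mm high, fixed on the slide under the bridge; origin: centre of its underside, 84 mm above the table; rim at 160 mm; on the screw axis until drawn out. It cannot be drawn out while the piston is in it.
- slide (a joint): How far the barrel slide is drawn out of its rails, in m, along the press's local -x: 0 fully in, 0.075 at the outer stop. Rubs with about 1.5 N and stays where it is left. Starts at 0.
- pull_mid (a point): Middle of the upright black pull knob at the slide's front end: cylinder 22 mm across and 34 mm high (91 to 125 mm above the table), on a tongue 24 mm wide whose top is at 84 mm; 140 mm in front of the screw axis when the slide is in. Pinch it from above.
- plate: Round steel plate 170 mm across, 16 mm high, lying on the press's base under the barrel; origin: centre of its underside. Bystander.
- tumbler: Glass tumbler, 72 mm across at the rim, 110 mm high, standing near the press; origin: centre of its underside. Bystander.
- bowl_a: Mustard yellow melamine bowl, 116 mm across, 50 mm high; origin: centre of its underside. Bystander.
- bowl_b: Mustard yellow melamine bowl, 116 mm across, 50 mm high, like the other; origin: centre of its underside. Bystander.

How it is judged:
By the outcome, as a careful person would: the job done as asked, in the order asked, and still so for the second after the job is handed in, with the robot touching nothing.
It also fails if it takes over 72 s, if anything falls off the work surface, if the arm or the gripper's body presses on something with over 40 N, if the wrist force passes 120 N, or if a joint passes its speed limit or range.

## Robot

A 6-joint arm with a two-finger parallel gripper is mounted at the origin on the work surface. World frame = base frame: x ahead of the robot, y to its left, z up, the work surface at z = 0. Lengths are in m, angles in rad, forces in N, time in s.
With the tool pointing down it reaches from about 0.325 to 0.775 m from the base axis. Payload 5.5 kg.
Tool frame: the origin (TCP) lies at the very end of the fingers, on their centre line; the grasp point (between the pads) lies 19 mm behind it (grip_depth is the distance from the TCP to the grasp point, in m); z points along the fingers, y is the direction in which the jaws open and shut (so a half turn about z gives the same grasp; the last joint's range is limited). The gripper opens to 88 mm and grips with 3 to 60 N. Pads are 20 mm wide; open, the fingers measure 115 mm over their backs; the gripper's body (75 mm by 178 mm) begins 61 mm behind the grasp point.
Start: joints at [1.059, 0.091, 1.231, -0, 1.82, -0.057], TCP at [0.264, 0.539, 0.223] pointing down, gripper open.
Joint ranges: [-2.87, 2.87], [-0.86, 2.18], [0.17, 2.46], [-1.51, 4.65], [0.06, 2.69], [-2.65, 2.65]. Speed limits (rad/s): [2.57, 2.57, 3.01, 3.14, 3.14, 3.14].

## Interface

Orientations are given as a unit quaternion [w, x, y, z].
In Python, from workcell import state, snapshot, sign_off, grip_depth gives the robot as it stands.
- The arm moves only by the tool drive_tool, never from a script. Its argument "targets" is a list that holds one entry, the list of rows, each a list of 4 numbers: the shift along the world's x, y, z in m, then the turn about the world's z in rad. In form: [[[x, y, z, twist], ...]]. A call has 1 to 8 rows; each row is the pose to reach, as a shift and turn from the pose measured when the call began; what a row does not reach only later rows make up. A row lasts 1/10 s, in which the tool goes at most 50 mm and 8.59 degrees, less where a joint would pass 70% of its speed; a pose out of reach is approached as far as the arm can. A call with a gripper value outside its range is refused whole. "gripper" is the opening, from -1 (shut) to 1 (fully open), set as the call begins (left out, the last holds). The fingers move at their own pace and stop on an object; "force" is the grip in N (left out, the last holds). Time passes only in rows, so rows that repeat a pose let the fingers close. It gives the time, the measured TCP pose, the force and the opening at its end, in the units of the state.
- state(): the state, without advancing time (a new reading comes with each control period).
- snapshot(name): name is "scene" or "side" or "wrist"; returns a dict with "frame" (420x560x3 uint8, red, green, blue), "fov_y" (degrees; the focal length in pixels is half the picture's height over the tangent of half this angle, whatever the lens; pixels are square), "cx", "cy" (the principal point, pixels), "rvec" (rotation vector, rad) and "tvec" (3), from world to camera coordinates, as OpenCV has them; the wrist camera has in their place "hand_eye" (4x4, takes a point from camera to tool coordinates, whose origin is the TCP and whose axes are the flange's). Camera axes: x right, y down, z forward; pixel columns grow to the right and rows downward; lengths in m; the calibration is good to about 2 mm. The wrist camera is an equidistant fisheye: a pixel r from the principal point sees the ray r / f radians off the axis. A picture is of the moment at which its call begins: read the wrist's pose just before it. There is no depth.
- sign_off(): hands the job in, once; it reports no verdict.
The state is a dict: "time_s": time; "qpos": joint angles; "dq": joint speeds; "tau": joint torques, N m; "tcp_pos": TCP position; "orientation": TCP orientation; "contact_force": force on the tool from outside, world axes, zero at the start; "moment": the same for the moment, N m; "finger_gap": finger opening in m.
Only numpy, scipy, OpenCV 4.12 (cv2) and the standard library are available. Lean on these libraries where they do the work, as an engineer would, in place of code of your own. Each camera call takes 0.05 s, during which the arm holds its last target.

## Working session

There is one attempt and no reset: what is moved stays moved. The work goes in short steps, Python scripts to look and compute and a tool call to move; the robot and the scene stay as the last step left them, time stands still between calls to the robot, and variables do not carry over. Pictures are saved under pics/ and viewed, and the job is handed in when it is done.

Besides the shell and the picture viewer there is one more tool, called after "Emit:" by a JSON object that holds its "name" and its "arguments". drive_tool: Moves the arm, as the interface text tells. Its arguments: {"type":"object","properties":{"targets":{"type":"array"},"gripper":{"type":"number"},"force":{"type":"number"}},"required":["targets"]}

```bash
mkdir -p pics; ls
python3 - <<'E'
from workcell import state,snapshot,grip_depth
import cv2,pickle
s=state();print(s,grip_depth)
for n in("scene","side","wrist"):
    d=snapshot(n);cv2.imwrite(f"pics/{n}0.png",d["frame"][:,:,::-1]);pickle.dump(d,open(f"pics/{n}0.pkl","wb"))
    print(n,{k:v for k,v in d.items() if k!="frame"})
E
```

```text
pics
{'time_s': 0.0, 'qpos': array([ 1.05925734e+00,  9.18201107e-02,  1.23183613e+00, -8.08688366e-06,
        1.81977943e+00, -5.67192234e-02]), 'dq': array([-0.00069292,  0.00040001,  0.00096731, -0.00170211,  0.001021  ,
       -0.00045874]), 'tau': array([-1.94534347e-03, -4.46452475e+01, -4.06440175e+01,  6.94647990e-02,
        2.95792089e-02, -1.12361527e-04]), 'tcp_pos': array([0.26345741, 0.53875258, 0.22155816]), 'orientation': array([-2.54556754e-04,  2.25455722e-01,  9.74252980e-01, -8.85662337e-04]), 'contact_force': array([ 0.14176661,  0.0351435 , -0.0286416 ]), 'moment': array([-0.03719525, -0.06567784, -0.01718817]), 'finger_gap': 0.08773994013153807} 0.0187
scene {'fov_y': 47.646410210353196, 'cx': 284.6124206192229, 'cy': 208.89577396210956, 'rvec': array([ 1.56168804,  1.86452848, -0.90898123]), 'tvec': array([ 0.10156838, -0.22415198,  1.28730873])}
side {'fov_y': 57.95296378968398, 'cx': 280.89753610481273, 'cy': 211.11435940804756, 'rvec': array([ 2.08623635, -0.44251297,  0.24881834]), 'tvec': array([-0.541878  ,  0.24495457,  0.52731753])}
wrist {'fov_y': 65.70646984690485, 'cx': 283.8413100962563, 'cy': 211.5246500588429, 'hand_eye': array([[-4.80232725e-04, -9.69807055e-01, -2.43873011e-01,
         6.64512259e-02],
       [ 9.99998832e-01, -8.19566967e-04,  1.28997325e-03,
         1.17606490e-03],
       [-1.45089543e-03, -2.43872107e-01,  9.69806316e-01,
        -1.62633654e-01],
       [ 0.00000000e+00,  0.00000000e+00,  0.00000000e+00,
         1.00000000e+00]])}
```

View pics/scene0.png

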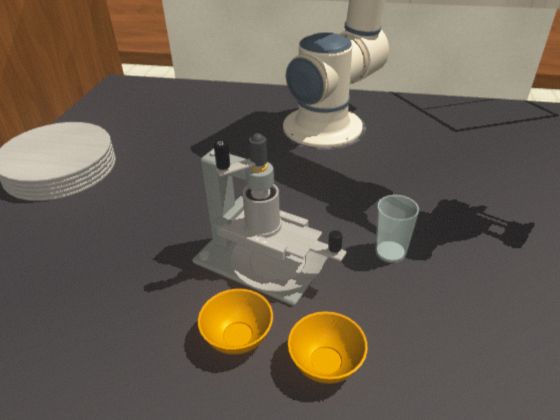

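View pics/side0.png

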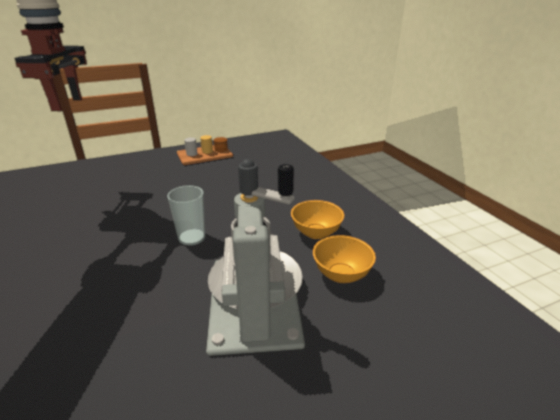

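View pics/wrist0.png

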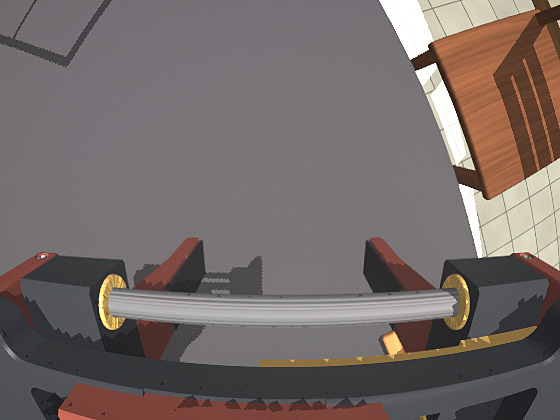

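```bash
cat > h.py <<'E'
import numpy as np,cv2,pickle
def K(d):
    f=d["frame"].shape[0]/2/np.tan(np.radians(d["fov_y"]/2))
    return np.array([[f,0,d["cx"]],[0,f,d["cy"]],[0,0,1.]])
def proj(d,P):
    return cv2.projectPoints(np.atleast_2d(np.float64(P)),d["rvec"],d["tvec"],K(d),None)[0][:,0]
def ray(d,uv):
    R=cv2.Rodrigues(d["rvec"])[0];c=-R.T@d["tvec"]
    v=R.T@np.linalg.inv(K(d))@np.array([uv[0],uv[1],1.]);return c,v
def atz(d,uv,z):
    c,v=ray(d,uv);return c+v*(z-c[2])/v[2]
def tri(d1,p1,d2,p2):
    c1,v1=ray(d1,p1);c2,v2=ray(d2,p2);v1/=np.linalg.norm(v1);v2/=np.linalg.norm(v2)
    t=np.linalg.lstsq(np.array([v1,-v2]).T,c2-c1,rcond=None)[0]
    a,b=c1+v1*t[0],c2+v2*t[1];return (a+b)/2,np.linalg.norm(a-b)
def load(n): return pickle.load(open(f"pics/{n}.pkl","rb"))
E
python3 - <<'E'
from h import *
for n,b in(("scene0",(180,120,370,300)),("side0",(190,145,390,360))):
    d=load(n);print(n,proj(d,[.264,.539,.223]),ray(d,(280,210)))
    x0,y0,x1,y1=b;cv2.imwrite(f"pics/{n}c.png",cv2.resize(d["frame"][y0:y1,x0:x1,::-1],None,fx=(s:=min(800/(x1-x0),600/(y1-y0))),fy=s,interpolation=cv2.INTER_CUBIC));print(s)
E
```

```text
scene0 [[603.64249595 110.0053797 ]] (array([1.13977461, 0.12180172, 0.63545433]), array([-0.75975093, -0.16376981, -0.62933093]))
3.3333333333333335
side0 [[ 67.02232087 104.36038117]] (array([ 0.36420293, -0.51303407,  0.48564448]), array([ 0.34522654,  0.78017116, -0.52169516]))
2.7906976744186047
```

View pics/scene0c.png

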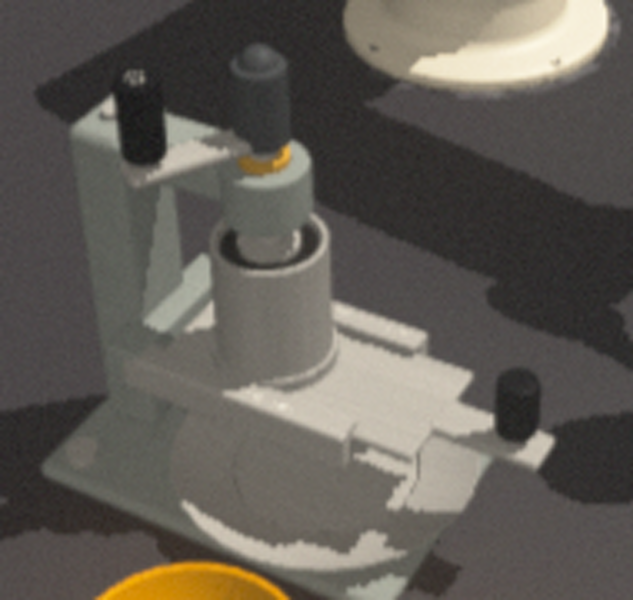

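View pics/side0c.png

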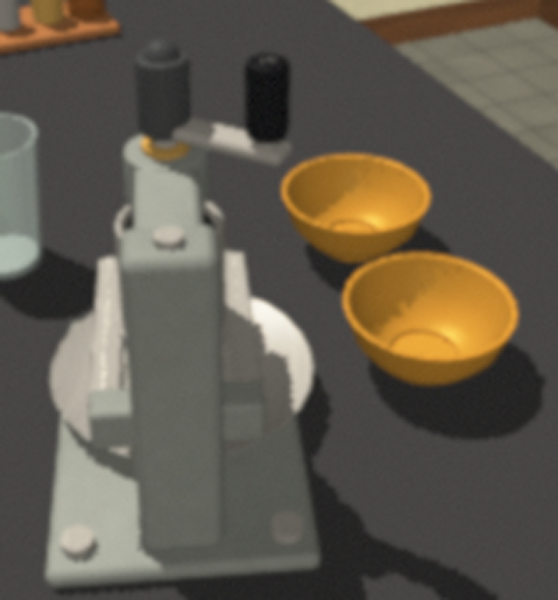

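Run:
```python
from h import *
a,b=load("scene0"),load("side0")
S=lambda x,y:(180+x/3.3333-.35,120+y/3.3333-.35); T=lambda x,y:(190+x/2.7907-.35,145+y/2.7907-.35)
print("gripmid",tri(a,S(139,117),b,T(267.5,98)))
print("griptop",tri(a,S(133,76),b,T(268,62)))
print("hub dome",tri(a,S(259,46),b,T(161,42)))
print("hub mid",tri(a,S(262,106),b,T(163,98)))
print("knob mid z.108",atz(a,S(517.5,406),.108), "top",atz(a,S(519,380),.125))
print("barrel rim .160",atz(a,S(271,240),.160), "boss top", atz(a,S(265,160),.207),atz(b,T(163,150),.207))
# base corners top z=.012
for p in [(42,467),(380,597)]: print(atz(a,S(*p),.012))
for p in [(48,575),(320,562)]: print(atz(b,T(*p),.006))
```

```text
gripmid (array([ 0.55901579, -0.09127291,  0.25014769]), np.float64(0.0001415903370981203))
griptop (array([ 0.55814794, -0.09248413,  0.27052765]), np.float64(0.0011276052429822815))
hub dome (array([ 0.52080279, -0.04394263,  0.26832585]), np.float64(0.0020201694195557353))
hub mid (array([ 0.52068991, -0.0440282 ,  0.23645797]), np.float64(0.00105916727717544))
knob mid z.108 [0.56821316 0.08811804 0.108     ] top [0.56824054 0.0880234  0.125     ]
barrel rim .160 [ 0.52315872 -0.04265958  0.16      ] boss top [ 0.52159895 -0.04360344  0.207     ] [ 0.51864001 -0.04703051  0.207     ]
[ 0.55720306 -0.17298558  0.012     ]
[0.61741997 0.02800151 0.012     ]
[ 0.41587192 -0.12332435  0.006     ]
[ 0.55423016 -0.17543596  0.006     ]
```

Emit:
{"name": "drive_tool", "arguments": {"targets": [[[0.02, -0.03, 0.03, -0.08], [0.035, -0.07, 0.06, -0.2], [0.05, -0.11, 0.1, -0.33], [0.07, -0.15, 0.1, -0.45], [0.09, -0.19, 0.1, -0.57], [0.11, -0.235, 0.1, -0.7], [0.13, -0.28, 0.1, -0.82], [0.15, -0.32, 0.1, -0.94]]], "gripper": 0.15, "force": 40}}

```text
time_s: 0.95
tcp_pos: [0.4138, 0.2167, 0.3218]
orientation: [-0.0, 0.644, 0.765, -0.0]
contact_force: [1.1, -0.4, 0.6]
finger_gap: 0.0504
```

Emit:
{"name": "drive_tool", "arguments": {"targets": [[[0.02, -0.042, 0, -0.08], [0.04, -0.085, 0, -0.16], [0.06, -0.128, 0, -0.24], [0.08, -0.17, 0, -0.32], [0.1, -0.213, 0, -0.4], [0.12, -0.255, 0, -0.48], [0.138, -0.29, 0, -0.52], [0.145, -0.308, 0, -0.52]]]}}

```text
time_s: 1.75
tcp_pos: [0.5594, -0.0942, 0.3202]
orientation: [-0.001, 0.82, 0.572, -0.001]
contact_force: [-0.9, 1.6, -0.9]
finger_gap: 0.0504
```

Run:
```python
from h import *
from workcell import state,snapshot
s=state();print(s["tcp_pos"],s["orientation"],s["qpos"])
d=snapshot("wrist");d["s"]=s;pickle.dump(d,open("pics/w1.pkl","wb"));cv2.imwrite("pics/w1.png",d["frame"][:,:,::-1])
```

```text
[ 0.55943967 -0.09417145  0.32023319] [-0.00115435  0.82017149  0.5721152  -0.00126512] [-2.26533705e-01  4.90329330e-02  1.10000301e+00 -3.60280943e-04
  1.99596616e+00  1.25947516e-01]
```

View pics/w1.png

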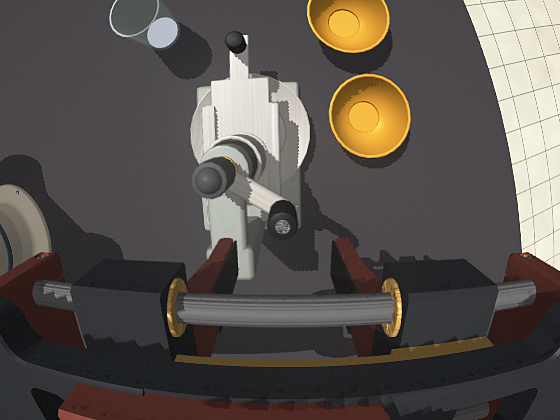

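```bash
cat >> h.py <<'E'
from scipy.spatial.transform import Rotation as Ro
def watz(d,uv,z):
    f=K(d)[0,0];x,y=uv[0]-d["cx"],uv[1]-d["cy"];r=np.hypot(x,y);th=r/f
    v=np.array([np.sin(th)*x/r,np.sin(th)*y/r,np.cos(th)])
    q=d["s"]["orientation"];R=Ro.from_quat([q[1],q[2],q[3],q[0]]).as_matrix();H=d["hand_eye"]
    c=R@H[:3,3]+d["s"]["tcp_pos"];v=R@H[:3,:3]@v
    return c+v*(z-c[2])/v[2]
E
python3 - <<'E'
from h import *
d=load("w1");im=d["frame"][:,:,::-1]
cv2.imwrite("pics/w1c.png",cv2.resize(im[10:260,180:320],None,fx=2.4,fy=2.4,interpolation=cv2.INTER_CUBIC))
print("grip",watz(d,(282,225),.271),"hub",watz(d,(210,180),.266),"knob",watz(d,(235,40),.125))
a=load("scene0");print("tumbler",atz(a,(396,208),.11),atz(a,(391,252),.0))
E
```

```text
grip [ 0.55976329 -0.08894993  0.271     ] hub [ 0.52395475 -0.04334389  0.266     ] knob [0.56791259 0.08666908 0.125     ]
tumbler [0.46704899 0.18471841 0.11      ] [0.4630194  0.18926254 0.        ]
```

View pics/w1c.png

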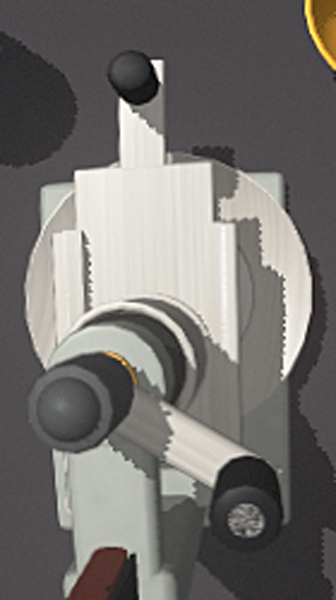

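Emit:
{"name": "drive_tool", "arguments": {"targets": [[[-0.0005, 0.004, -0.015, 0], [-0.0005, 0.004, -0.035, 0], [-0.0005, 0.004, -0.058, 0], [-0.0005, 0.004, -0.076, 0], [-0.0005, 0.004, -0.086, 0], [-0.0005, 0.004, -0.088, 0], [-0.0005, 0.004, -0.088, 0]]]}}

```text
time_s: 2.5
tcp_pos: [0.5591, -0.0909, 0.2325]
orientation: [-0.001, 0.82, 0.573, -0.001]
contact_force: [-0.2, -0.8, -0.6]
finger_gap: 0.0503
```

Run:
```python
from h import *
from workcell import state,snapshot
s=state();print(s["tcp_pos"],s["contact_force"])
for n,b in(("scene",(180,100,370,240)),("side",(190,90,390,240))):
    d=snapshot(n);x0,y0,x1,y1=b;cv2.imwrite(f"pics/{n}2.png",cv2.resize(d["frame"][y0:y1,x0:x1,::-1],None,fx=3,fy=3))
```

```text
[ 0.55910761 -0.09088647  0.23245896] [-0.16495169 -0.79597204 -0.6028741 ]
```

View pics/scene2.png

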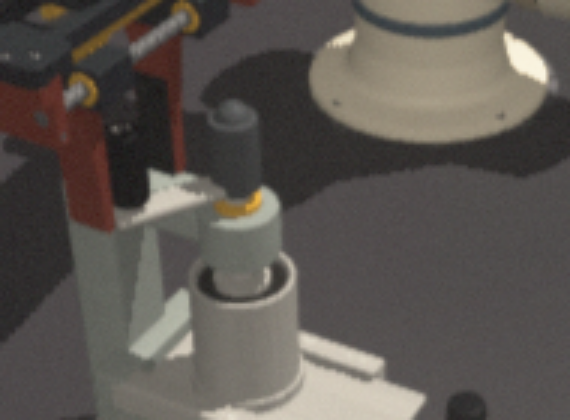

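View pics/side2.png

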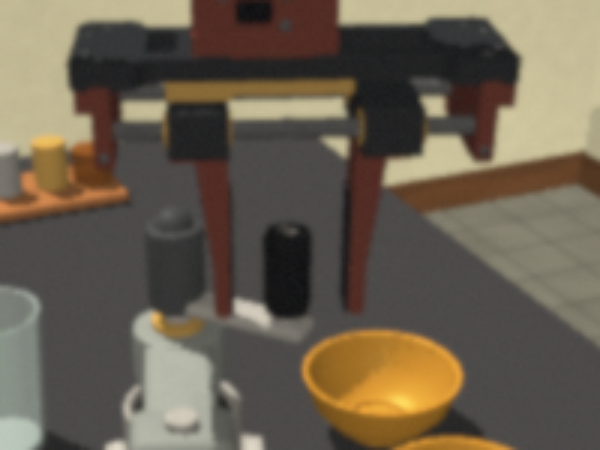

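Fingers straddle the grip, tips just above the arm, clear of the hub. Closing.

Emit:
{"name": "drive_tool", "arguments": {"targets": [[[0, 0, 0, 0], [0, 0, 0, 0], [0, 0, 0, 0], [0, 0, 0, 0]]], "gripper": -1, "force": 40}}

```text
time_s: 3.0
tcp_pos: [0.5593, -0.0912, 0.2335]
orientation: [-0.0, 0.82, 0.572, -0.001]
contact_force: [-6.1, 2.5, 1.9]
finger_gap: 0.0221
```

```bash
cat > nxt.py <<'E'
import sys,numpy as np
from workcell import state
C=np.array([float(sys.argv[3]),float(sys.argv[4])]) if len(sys.argv)>4 else np.array([.521,-.044])
st,n=float(sys.argv[1]),int(sys.argv[2])
s=state();p=s["tcp_pos"];v=p[:2]-C;a=np.arctan2(v[1],v[0]);t=np.array([-np.sin(a),np.cos(a)]);f=s["contact_force"]
print("t",round(s["time_s"],2),"r",np.hypot(*v).round(4),"ang",np.degrees(a).round(1),"z",p[2].round(4),"Ftan",(f[:2]@t).round(2),"Frad",(f[:2]@v/np.hypot(*v)).round(2),"Fz",f[2].round(2),"gap",s["finger_gap"])
z0=float(open("z0").read()) if 0 else p[2]
rows=[]
for i in range(1,n+1):
    b=a+np.radians(st*i);q=C+.060*np.array([np.cos(b),np.sin(b)])-p[:2]
    rows.append([round(q[0],4),round(q[1],4),round(.008*st*i/360,4),0])
print([rows])
E
python3 nxt.py 7.5 8
```

```text
t 3.0 r 0.0608 ang -50.9 z 0.2335 Ftan -3.14 Frad -5.82 Fz 1.93 gap 0.02206303740574409
[[[np.float64(0.0053), np.float64(0.0059), 0.0002, 0], [np.float64(0.0103), np.float64(0.012), 0.0003, 0], [np.float64(0.0145), np.float64(0.0186), 0.0005, 0], [np.float64(0.0177), np.float64(0.0258), 0.0007, 0], [np.float64(0.02), np.float64(0.0333), 0.0008, 0], [np.float64(0.0214), np.float64(0.041), 0.001, 0], [np.float64(0.0217), np.float64(0.0488), 0.0012, 0], [np.float64(0.0209), np.float64(0.0567), 0.0013, 0]]]
```

Emit:
{"name": "drive_tool", "arguments": {"targets": [[[0.005, 0.006, 0, 0], [0.01, 0.012, 0, 0], [0.0145, 0.0185, 0.0005, 0], [0.0175, 0.026, 0.0005, 0], [0.02, 0.0335, 0.001, 0], [0.0215, 0.041, 0.001, 0], [0.0215, 0.049, 0.001, 0], [0.021, 0.0565, 0.0015, 0]]]}}

```text
time_s: 3.8
tcp_pos: [0.5804, -0.0377, 0.2348]
orientation: [0.002, 0.821, 0.571, -0.003]
contact_force: [-0.6, -11.0, -1.3]
finger_gap: 0.0215
```

```bash
sed -i 's/round(q\[0\],4)/float(round(q[0],4))/;s/round(q\[1\],4)/float(round(q[1],4))/' nxt.py; python3 nxt.py 7.5 8
```

```text
t 3.8 r 0.0597 ang 6.0 z 0.2348 Ftan -10.92 Frad -1.76 Fz -1.27 gap 0.021503494194919894
[[[-0.001, 0.0078, 0.0002, 0], [-0.0034, 0.0153, 0.0003, 0], [-0.0067, 0.0224, 0.0005, 0], [-0.0109, 0.029, 0.0007, 0], [-0.0159, 0.035, 0.0008, 0], [-0.0216, 0.0404, 0.001, 0], [-0.0281, 0.0449, 0.0012, 0], [-0.035, 0.0485, 0.0013, 0]]]
```

Emit:
{"name": "drive_tool", "arguments": {"targets": [[[-0.001, 0.0075, 0, 0], [-0.0035, 0.0155, 0.0005, 0], [-0.0065, 0.0225, 0.0005, 0], [-0.011, 0.029, 0.0005, 0], [-0.016, 0.035, 0.001, 0], [-0.0215, 0.0405, 0.001, 0], [-0.028, 0.045, 0.001, 0], [-0.035, 0.0485, 0.0015, 0]]]}}

```text
time_s: 4.6
tcp_pos: [0.5472, 0.0089, 0.2361]
orientation: [0.005, 0.822, 0.57, -0.002]
contact_force: [8.0, -7.8, -3.6]
finger_gap: 0.0215
```

```bash
python3 nxt.py 10 8
```

```text
t 4.6 r 0.0591 ang 63.7 z 0.2361 Ftan -10.65 Frad -3.39 Fz -3.61 gap 0.021547828346828005
[[[-0.0093, 0.0046, 0.0002, 0], [-0.0196, 0.0067, 0.0004, 0], [-0.03, 0.0069, 0.0007, 0], [-0.0404, 0.0054, 0.0009, 0], [-0.0503, 0.002, 0.0011, 0], [-0.0595, -0.003, 0.0013, 0], [-0.0676, -0.0095, 0.0016, 0], [-0.0745, -0.0174, 0.0018, 0]]]
```

Emit:
{"name": "drive_tool", "arguments": {"targets": [[[-0.0095, 0.0045, 0, 0], [-0.0195, 0.0065, 0, 0], [-0.03, 0.007, 0.0005, 0], [-0.0405, 0.0055, 0.0005, 0], [-0.0505, 0.002, 0.0005, 0], [-0.0595, -0.003, 0.001, 0], [-0.0675, -0.0095, 0.001, 0], [-0.0745, -0.0175, 0.0015, 0]]]}}

```text
time_s: 5.4
tcp_pos: [0.4744, -0.0069, 0.2377]
orientation: [0.005, 0.821, 0.571, 0.001]
contact_force: [10.2, 6.1, -2.7]
finger_gap: 0.0214
```

```bash
python3 nxt.py 10 8
```

```text
t 5.4 r 0.0596 ang 141.4 z 0.2377 Ftan -11.15 Frad -4.16 Fz -2.66 gap 0.021373620558832275
[[[-0.0061, -0.0085, 0.0002, 0], [-0.0103, -0.0181, 0.0004, 0], [-0.0127, -0.0282, 0.0007, 0], [-0.0134, -0.0387, 0.0009, 0], [-0.0122, -0.049, 0.0011, 0], [-0.0092, -0.0591, 0.0013, 0], [-0.0046, -0.0684, 0.0016, 0], [0.0016, -0.0769, 0.0018, 0]]]
```

Emit:
{"name": "drive_tool", "arguments": {"targets": [[[-0.006, -0.0085, 0, 0], [-0.0105, -0.018, 0.0005, 0], [-0.0125, -0.028, 0.0005, 0], [-0.0135, -0.0385, 0.001, 0], [-0.012, -0.049, 0.001, 0], [-0.009, -0.059, 0.0015, 0], [-0.0045, -0.0685, 0.0015, 0], [0.0015, -0.077, 0.0015, 0]]]}}

```text
time_s: 6.2
tcp_pos: [0.4738, -0.0823, 0.2393]
orientation: [0.001, 0.821, 0.571, 0.0]
contact_force: [-8.3, 7.8, 3.5]
finger_gap: 0.0217
```

```bash
python3 nxt.py 7.5 8
```

```text
t 6.2 r 0.0608 ang -141.0 z 0.2393 Ftan -11.29 Frad 1.57 Fz 3.52 gap 0.021746073690887942
[[[0.006, -0.0053, 0.0002, 0], [0.012, -0.0103, 0.0003, 0], [0.0186, -0.0145, 0.0005, 0], [0.0258, -0.0177, 0.0007, 0], [0.0333, -0.0201, 0.0008, 0], [0.041, -0.0214, 0.001, 0], [0.0488, -0.0217, 0.0012, 0], [0.0566, -0.021, 0.0013, 0]]]
```

Emit:
{"name": "drive_tool", "arguments": {"targets": [[[0.006, -0.0055, 0, 0], [0.012, -0.0105, 0.0005, 0], [0.0185, -0.0145, 0.0005, 0], [0.026, -0.0175, 0.0005, 0], [0.0335, -0.02, 0.001, 0], [0.041, -0.0215, 0.001, 0], [0.049, -0.0215, 0.001, 0], [0.0565, -0.021, 0.0015, 0]]]}}

```text
time_s: 7.0
tcp_pos: [0.5281, -0.1045, 0.2407]
orientation: [0.0, 0.821, 0.57, -0.003]
contact_force: [-11.6, -2.9, 1.9]
finger_gap: 0.0214
```

```bash
python3 nxt.py 7.5 8
```

```text
t 7.0 r 0.0609 ang -83.3 z 0.2407 Ftan -11.9 Frad 1.56 Fz 1.86 gap 0.021416859894220347
[[[0.0076, 0.0023, 0.0002, 0], [0.0151, 0.0047, 0.0003, 0], [0.0222, 0.0081, 0.0005, 0], [0.0287, 0.0124, 0.0007, 0], [0.0347, 0.0175, 0.0008, 0], [0.04, 0.0233, 0.001, 0], [0.0444, 0.0298, 0.0012, 0], [0.048, 0.0368, 0.0013, 0]]]
```

Emit:
{"name": "drive_tool", "arguments": {"targets": [[[0.0075, 0.0015, 0, 0], [0.015, 0.004, 0.0005, 0], [0.022, 0.0075, 0.0005, 0], [0.0285, 0.012, 0.0005, 0], [0.0345, 0.017, 0.001, 0], [0.04, 0.023, 0.001, 0], [0.0445, 0.0295, 0.001, 0], [0.048, 0.0365, 0.0015, 0]]]}}

```text
time_s: 7.8
tcp_pos: [0.5751, -0.0705, 0.242]
orientation: [0.001, 0.822, 0.569, -0.006]
contact_force: [-5.6, -9.5, -0.2]
finger_gap: 0.0216
```

```bash
python3 nxt.py 7.5 8 .5208 -.0445
```

```text
t 7.8 r 0.0602 ang -25.6 z 0.242 Ftan -11.01 Frad -0.97 Fz -0.22 gap 0.021566444158459302
[[[0.0028, 0.0074, 0.0002, 0], [0.0047, 0.015, 0.0003, 0], [0.0057, 0.0228, 0.0005, 0], [0.0056, 0.0306, 0.0007, 0], [0.0045, 0.0384, 0.0008, 0], [0.0023, 0.0459, 0.001, 0], [-0.0008, 0.0531, 0.0012, 0], [-0.0048, 0.0599, 0.0013, 0]]]
```

Turned 385° so far; drag still about 11 N.

Emit:
{"name": "drive_tool", "arguments": {"targets": [[[0.003, 0.0075, 0, 0], [0.0045, 0.015, 0.0005, 0], [0.0055, 0.023, 0.0005, 0], [0.0055, 0.0305, 0.0005, 0], [0.0045, 0.0385, 0.001, 0], [0.0025, 0.046, 0.001, 0], [-0.001, 0.053, 0.001, 0], [-0.005, 0.06, 0.0015, 0]]]}}

```text
time_s: 8.6
tcp_pos: [0.5715, -0.013, 0.2433]
orientation: [0.004, 0.823, 0.567, -0.006]
contact_force: [5.2, -9.2, -3.3]
finger_gap: 0.021
```

```bash
python3 nxt.py 7.5 8 .5208 -.0445
```

```text
t 8.6 r 0.0597 ang 31.8 z 0.2433 Ftan -10.61 Frad -0.45 Fz -3.29 gap 0.020985061458931
[[[-0.0043, 0.0065, 0.0002, 0], [-0.0097, 0.0123, 0.0003, 0], [-0.0157, 0.0173, 0.0005, 0], [-0.0224, 0.0214, 0.0007, 0], [-0.0295, 0.0246, 0.0008, 0], [-0.0371, 0.0269, 0.001, 0], [-0.0448, 0.0282, 0.0012, 0], [-0.0526, 0.0285, 0.0013, 0]]]
```

Emit:
{"name": "drive_tool", "arguments": {"targets": [[[-0.0045, 0.0065, 0, 0], [-0.0095, 0.0125, 0, 0], [-0.0155, 0.0175, 0.0005, 0], [-0.0225, 0.0215, 0.0005, 0], [-0.0295, 0.0245, 0.001, 0], [-0.037, 0.027, 0.001, 0], [-0.045, 0.028, 0.001, 0], [-0.0525, 0.0285, 0.001, 0]]]}}

```text
time_s: 9.4
tcp_pos: [0.5214, 0.015, 0.2445]
orientation: [0.006, 0.824, 0.567, -0.003]
contact_force: [10.5, -3.1, -1.2]
finger_gap: 0.0214
```

```bash
python3 nxt.py 7.5 8 .5208 -.0445
```

```text
t 9.4 r 0.0595 ang 89.5 z 0.2445 Ftan -10.57 Frad -3.04 Fz -1.16 gap 0.02137670002336124
[[[-0.0078, 0.0, 0.0002, 0], [-0.0155, -0.0014, 0.0003, 0], [-0.023, -0.0039, 0.0005, 0], [-0.0301, -0.0073, 0.0007, 0], [-0.0366, -0.0116, 0.0008, 0], [-0.0426, -0.0167, 0.001, 0], [-0.0478, -0.0225, 0.0012, 0], [-0.0522, -0.029, 0.0013, 0]]]
```

500° turned; drag 10.6 N.

Emit:
{"name": "drive_tool", "arguments": {"targets": [[[-0.008, 0, 0, 0], [-0.0155, -0.0015, 0.0005, 0], [-0.023, -0.004, 0.0005, 0], [-0.03, -0.0075, 0.0005, 0], [-0.0365, -0.0115, 0.001, 0], [-0.0425, -0.0165, 0.001, 0], [-0.048, -0.0225, 0.001, 0], [-0.052, -0.029, 0.0015, 0]]]}}

```text
time_s: 10.2
tcp_pos: [0.4701, -0.0128, 0.2459]
orientation: [0.006, 0.823, 0.568, -0.001]
contact_force: [2.0, -0.2, -1.7]
finger_gap: 0.0215
```

```bash
python3 nxt.py 7.5 8 .5208 -.0445
```

```text
t 10.2 r 0.0598 ang 148.0 z 0.2459 Ftan -0.88 Frad -1.76 Fz -1.71 gap 0.02146489075581613
[[[-0.0039, -0.0068, 0.0002, 0], [-0.0066, -0.0142, 0.0003, 0], [-0.0085, -0.0218, 0.0005, 0], [-0.0092, -0.0296, 0.0007, 0], [-0.009, -0.0374, 0.0008, 0], [-0.0077, -0.0452, 0.001, 0], [-0.0055, -0.0527, 0.0012, 0], [-0.0023, -0.0599, 0.0013, 0]]]
```

Drag fell to about 1 N somewhere in the last 58°. Another 90–95° puts the stop 0.25–0.42 turn after the drop.

Emit:
{"name": "drive_tool", "arguments": {"targets": [[[-0.004, -0.007, 0, 0], [-0.0065, -0.014, 0.0005, 0], [-0.0085, -0.022, 0.0005, 0], [-0.009, -0.0295, 0.0005, 0], [-0.009, -0.0375, 0.001, 0], [-0.0075, -0.045, 0.001, 0], [-0.0055, -0.0525, 0.001, 0], [-0.0025, -0.06, 0.0015, 0]]]}}

```text
time_s: 11.0
tcp_pos: [0.4677, -0.0733, 0.2473]
orientation: [0.006, 0.823, 0.568, -0.001]
contact_force: [1.5, 3.5, -1.0]
finger_gap: 0.021
```

```bash
python3 nxt.py 7 5 .5208 -.0445
```

```text
t 11.0 r 0.0604 ang -151.6 z 0.2473 Ftan -2.37 Frad -3.0 Fz -1.0 gap 0.021049277254835044
[[[0.0042, -0.006, 0.0002, 0], [0.0088, -0.0117, 0.0003, 0], [0.0141, -0.0168, 0.0005, 0], [0.0199, -0.0212, 0.0006, 0], [0.0263, -0.0249, 0.0008, 0]]]
```

Emit:
{"name": "drive_tool", "arguments": {"targets": [[[0.004, -0.006, 0, 0], [0.009, -0.0115, 0.0005, 0], [0.014, -0.017, 0.0005, 0], [0.02, -0.021, 0.0005, 0], [0.0255, -0.0245, 0.001, 0], [0.0255, -0.0245, 0.001, 0], [0.0255, -0.0245, 0.001, 0]]]}}

```text
time_s: 11.7
tcp_pos: [0.4934, -0.0983, 0.2482]
orientation: [0.006, 0.823, 0.568, -0.002]
contact_force: [-0.9, -2.6, -1.0]
finger_gap: 0.0216
```

```bash
python3 nxt.py 7 5 .5208 -.0445;python3 - <<'E'
from h import *
from workcell import snapshot
d=snapshot("scene");cv2.imwrite("pics/scene3.png",cv2.resize(d["frame"][100:280,160:380,::-1],None,fx=3.3,fy=3.3,interpolation=cv2.INTER_CUBIC))
E
```

```text
t 11.7 r 0.0604 ang -117.0 z 0.2482 Ftan 0.41 Frad 2.72 Fz -0.99 gap 0.021566800736573553
[[[0.0069, -0.0026, 0.0002, 0], [0.0139, -0.0047, 0.0003, 0], [0.0211, -0.0059, 0.0005, 0], [0.0284, -0.0062, 0.0006, 0], [0.0357, -0.0057, 0.0008, 0]]]
```

View pics/scene3.png

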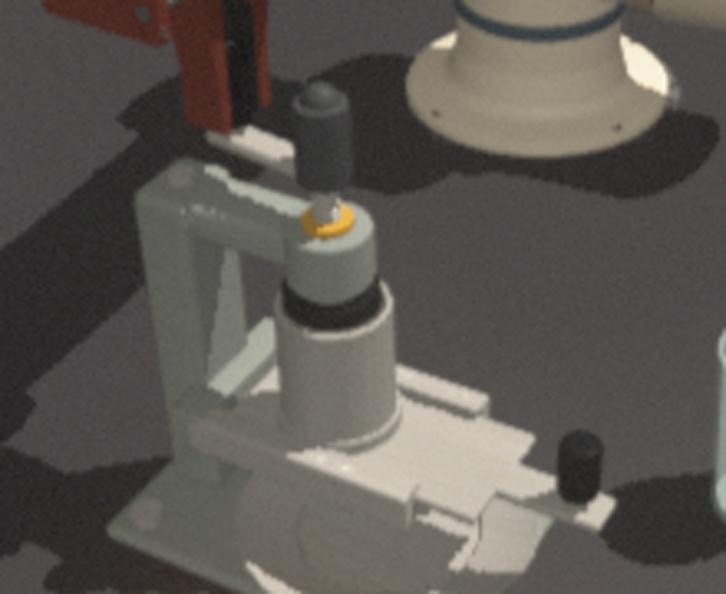

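Piston (black) is out, between rim and boss with a gap. Release and lift.

Emit:
{"name": "drive_tool", "arguments": {"targets": [[[0, 0, 0, 0], [0, 0, 0, 0], [0, 0, 0, 0], [0, 0, 0.01, 0], [0, 0, 0.03, 0], [0, 0, 0.055, 0], [0, 0, 0.08, 0], [0, 0, 0.09, 0]]], "gripper": 0.15}}

```text
time_s: 12.55
tcp_pos: [0.4935, -0.0981, 0.3418]
orientation: [0.008, 0.823, 0.568, -0.0]
contact_force: [0.4, -0.4, 0.6]
finger_gap: 0.0503
```

Emit:
{"name": "drive_tool", "arguments": {"targets": [[[0.012, 0.03, 0, 0.005], [0.028, 0.07, 0, 0.01], [0.044, 0.11, 0, 0.015], [0.06, 0.15, -0.01, 0.015], [0.072, 0.18, -0.035, 0.015], [0.0745, 0.1855, -0.075, 0.015], [0.0745, 0.1855, -0.1, 0.015], [0.0745, 0.1855, -0.11, 0.015]]]}}

```text
time_s: 13.35
tcp_pos: [0.5669, 0.0879, 0.2277]
orientation: [0.006, 0.819, 0.574, -0.003]
contact_force: [0.2, 0.3, 0.0]
finger_gap: 0.0503
```

Run:
```python
from h import *
from workcell import state,snapshot
s=state();print(s["tcp_pos"],s["orientation"])
d=snapshot("wrist");d["s"]=s;pickle.dump(d,open("pics/w4.pkl","wb"));cv2.imwrite("pics/w4.png",d["frame"][:,:,::-1])
d=snapshot("scene");cv2.imwrite("pics/scene4.png",d["frame"][:,:,::-1])
```

```text
[0.56690193 0.08785475 0.22772134] [ 0.00612951  0.81865798  0.57424231 -0.00270383]
```

View pics/w4.png

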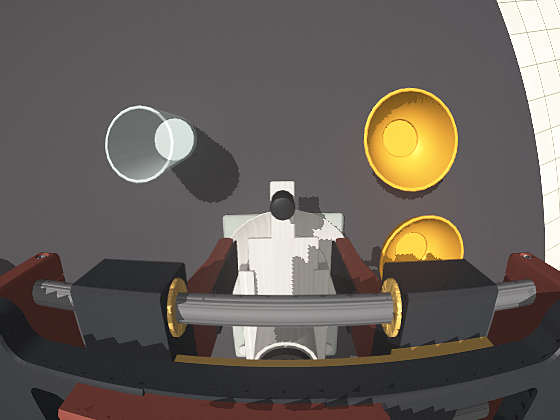

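View pics/scene4.png

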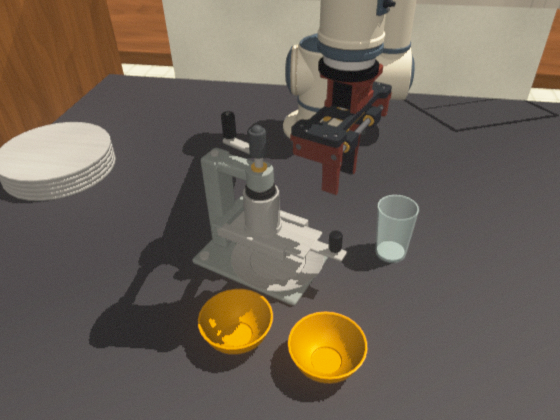

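Run:
```python
from h import *
d=load("w4");print(watz(d,(283,205),.125))
```

```text
[0.56872281 0.09310305 0.125     ]
```

Emit:
{"name": "drive_tool", "arguments": {"targets": [[[0.0015, 0.001, -0.03, 0], [0.0015, 0.001, -0.065, 0], [0.0015, 0.001, -0.095, 0], [0.0015, 0.001, -0.118, 0], [0.0015, 0.001, -0.131, 0], [0.0015, 0.001, -0.1365, 0], [0.0015, 0.001, -0.1365, 0]]]}}

```text
time_s: 14.15
tcp_pos: [0.5694, 0.0882, 0.0947]
orientation: [0.007, 0.819, 0.574, -0.001]
contact_force: [-0.5, -0.7, -0.2]
finger_gap: 0.0503
```

Run:
```python
from h import *
from workcell import state,snapshot
for n,b in(("scene",(230,100,430,290)),("side",(150,60,390,270))):
    d=snapshot(n);x0,y0,x1,y1=b;cv2.imwrite(f"pics/{n}5.png",cv2.resize(d["frame"][y0:y1,x0:x1,::-1],None,fx=2.8,fy=2.8))
d=snapshot("wrist");cv2.imwrite("pics/w5.png",d["frame"][:,:,::-1])
```

```text
(no output)
```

View pics/scene5.png

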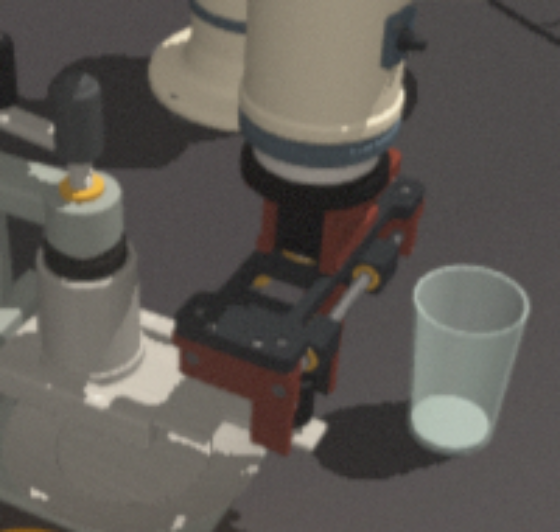

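View pics/w5.png

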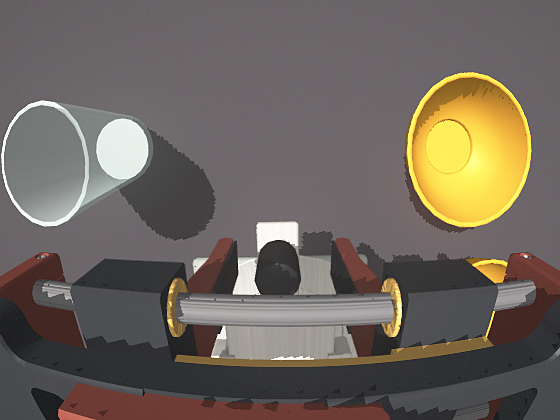

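Emit:
{"name": "drive_tool", "arguments": {"targets": [[[-0.001, 0, -0.004, 0], [-0.001, 0, -0.004, 0], [-0.001, 0, -0.004, 0], [-0.001, 0, -0.004, 0], [-0.001, 0, -0.004, 0]]], "gripper": -1, "force": 30}}

```text
time_s: 14.8
tcp_pos: [0.5668, 0.0891, 0.0918]
orientation: [0.006, 0.819, 0.574, -0.002]
contact_force: [-7.7, 2.2, 4.6]
finger_gap: 0.0211
```

Emit:
{"name": "drive_tool", "arguments": {"targets": [[[0.003, 0.0085, 0, 0], [0.0065, 0.018, 0, 0], [0.01, 0.028, 0, 0], [0.0135, 0.0375, 0, 0], [0.0165, 0.047, 0, 0], [0.02, 0.0565, 0, 0], [0.0225, 0.063, 0, 0], [0.0235, 0.066, 0, 0]]]}}

```text
time_s: 15.6
tcp_pos: [0.59, 0.1571, 0.0918]
orientation: [0.005, 0.818, 0.575, -0.002]
contact_force: [-6.3, 1.0, 3.6]
finger_gap: 0.0215
```

Emit:
{"name": "drive_tool", "arguments": {"targets": [[[0.0005, 0.001, 0, 0], [0.001, 0.002, 0, 0], [0.001, 0.003, 0, 0], [0.0015, 0.004, 0, 0], [0.002, 0.005, 0, 0], [0.002, 0.006, 0, 0]]]}}

```text
time_s: 16.2
tcp_pos: [0.5908, 0.1597, 0.0917]
orientation: [0.006, 0.819, 0.574, -0.005]
contact_force: [-10.5, -15.5, 7.0]
finger_gap: 0.0214
```

At the stop (about 18 N back-force, 74.6 mm travel). Release and lift.

Emit:
{"name": "drive_tool", "arguments": {"targets": [[[0, 0, 0, 0], [0, 0, 0, 0], [0, 0, 0, 0], [0, 0, 0.005, 0], [0, 0, 0.025, 0], [0, 0, 0.055, 0], [0, 0, 0.09, 0], [0, 0, 0.12, 0]]], "gripper": 0.15}}

```text
time_s: 17.0
tcp_pos: [0.591, 0.16, 0.214]
orientation: [0.007, 0.819, 0.574, -0.005]
contact_force: [-0.4, -0.3, 0.4]
finger_gap: 0.0505
```

Emit:
{"name": "drive_tool", "arguments": {"targets": [[[-0.01, 0.03, 0.03, 0], [-0.02, 0.06, 0.06, 0], [-0.04, 0.1, 0.09, 0], [-0.06, 0.14, 0.1, 0], [-0.08, 0.18, 0.1, 0], [-0.08, 0.18, 0.1, 0]]]}}

```text
time_s: 17.6
tcp_pos: [0.5085, 0.3449, 0.3151]
orientation: [0.006, 0.817, 0.577, -0.003]
contact_force: [-0.0, -1.0, 0.2]
finger_gap: 0.0504
```

Run:
```python
from h import *
from workcell import state,snapshot
d=snapshot("scene");pickle.dump(d,open("pics/scene6.pkl","wb"));cv2.imwrite("pics/scene6.png",cv2.resize(d["frame"][110:390,170:450,::-1],None,fx=2.1,fy=2.1,interpolation=cv2.INTER_CUBIC))
d=snapshot("side");cv2.imwrite("pics/side6.png",d["frame"][:,:,::-1])
```

```text
(no output)
```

View pics/scene6.png

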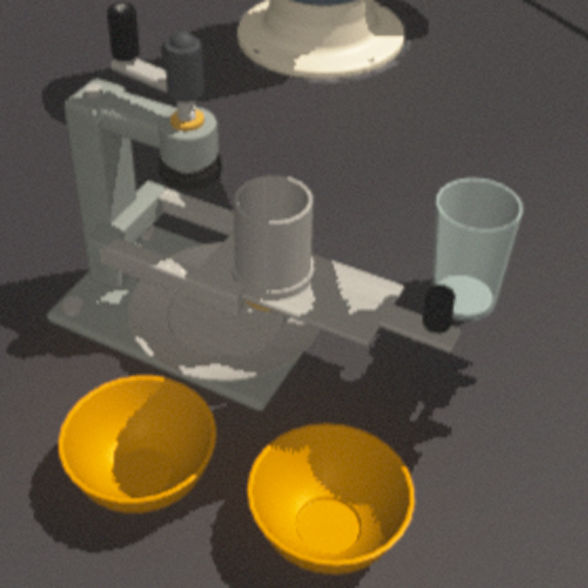

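View pics/side6.png

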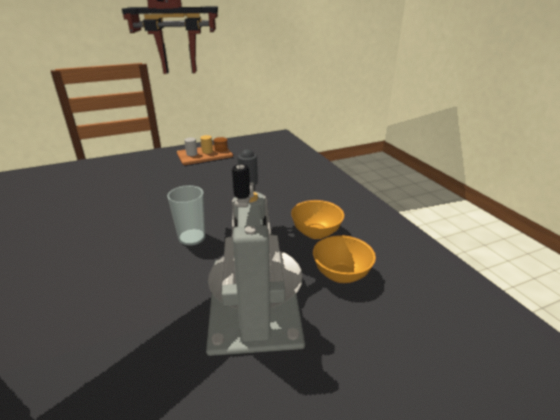

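Run:
```python
from h import *
d=load("scene6");p=atz(d,(379-.25,256.7-.25),.108);print(p,np.hypot(*(p[:2]-[.5208,-.0445]))-.14,np.hypot(*(p[:2]-[.5682,.0881])))
```

```text
[0.59127154 0.15913838 0.108     ] 0.07548741894402275 0.07469101276797471
```

Camera measures 75 mm of travel, which matches the stop; the tumbler, bowls and plate haven't moved.

```bash
python3 -c "
from workcell import sign_off,state
print(sign_off(),state()['time_s'])"
```

```text
the job is handed in; nothing more can be done
the job is handed in; nothing more can be done
```

I wound the crank back, then drew the barrel out to its stop, and handed the job in at about 18 s of the 72 s allowed. No check failed or disagreed at the end.

- **Crank:** I turned it anticlockwise about 1.8 turns in all. The drag sat at 10.6–11.9 N, then fell to about 1 N between 1.39 and 1.55 turns. I stopped 0.26–0.43 turn after that. The force stayed low, and the picture shows the piston clear of both the barrel rim and the boss.
- **Barrel:** I pulled the knob until it met the stop, where the back-force rose to about 18 N. The tool's travel from start to stop was 74.6 mm. A camera measurement after release also gave about 75 mm.
- **Bystanders:** In the last pictures the tumbler and bowls stand where they were, and the plate shows no shift. The gripper was well clear of everything.
- **Known inexactness:** The knob's position from the wrist camera differed by about 5 mm from the other estimates. I used the value that fitted the given sizes, and the grasp held.

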